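# Roll the tin into the rack and bolt it in

### The arm

A 6-joint arm with a two-finger parallel gripper is mounted at the origin on a cart in front of the work surface, level with it; the furniture and walls round the work are solid. World frame = base frame: x ahead of the robot, y to its left, z up, the work surface at z = 0. Lengths are in m, angles in rad, forces in N, time in s.
With the tool pointing down it reaches from about 0.4 to 0.825 m from the base axis. Payload 7 kg.
Tool frame: the origin (TCP) lies midway between the tips of the shut fingers; the grasp point (between the pads) lies 19 mm behind it; z points along the fingers, y is the direction in which the jaws open and shut (so a half turn about z gives the same grasp; the last joint's range is limited). The gripper opens to 88 mm and grips with 3 to 60 N. Pads are 19 mm wide; open, the fingers measure 130 mm over their backs; the gripper's body (78 mm by 193 mm) begins 47 mm behind the grasp point.
Start: joints at [1.464, 0.359, 0.012, 0, -1.224, -0.288], TCP at [0.26, 0.623, 0.227] pointing down, gripper open.
Joint ranges: [-3.07, 3.07], [-1.43, 2.12], [-1.02, 1.25], [-3.03, 1.67], [-3.05, -0], [-3.03, 3.03]. Speed limits (rad/s): [2.39, 2.39, 3.01, 3.14, 3.14, 3.14].

### API

Orientations are given as [roll, pitch, yaw] about the fixed x, y, z axes, in that order (R = Rz(yaw) Ry(pitch) Rx(roll)).
In Python, from station import get_state, grab_frame, camera_info, job_done gives the robot as it stands. The module is installed in compiled form; this text tells all that it offers.
- The arm moves only by the shell command python3 -m inch 'ROWS' [FORCE]. ROWS is JSON, a list that holds one entry, the list of rows, each a list of 7 numbers: the shift along the tool's x, y, z normalised to -1 to 1, where 1 is 50 cm, then the turn, a rotation vector about the tool's x, y, z normalised to -1 to 1, where 1 is 180 degrees, then the closure, from 0 (fully open) to 1 (shut). A call has 1 to 20 rows; each row shifts and turns the commanded pose from where the row before left it, along the tool's axes as they then stand; what a row does not reach is not made up. A row lasts 1/10 s, in which the tool goes at most 50 mm and 8.59 degrees, less where a joint would pass 70% of its speed; a pose out of reach is approached as far as the arm can. A call with a number of a shift or a turn outside -1 to 1 is refused whole. A call with a gripper value outside its range is refused whole. The fingers move at their own pace and stop on an object; FORCE is the grip in N (left out, the last holds). Time passes only in rows, so rows that do not move let the fingers close. It gives the time, the measured TCP pose, the force and the opening at its end, in the units of the state.
- get_state(): the state, without advancing time (a new reading comes with each control period).
- grab_frame(name): name is "scene" or "top" or "wrist"; returns the picture (384x512x3 uint8, blue, green, red); there is no depth.
- camera_info(name): a dict with "vertical_fov" (degrees; the focal length in pixels is half the picture's height over the tangent of half this angle, whatever the lens; pixels are square), "cx", "cy" (the principal point, pixels), "k1" (the pictures are not rectified: a ray, as slopes to the right and down, at radius r is drawn at 1 + k1 r^2 times it, then the intrinsics apply), "R" (3x3) and "t" (3): a world point X has camera coordinates R X + t. Camera axes: x right, y down, z forward; pixel columns grow to the right and rows downward; lengths in m; the calibration is good to about 2 mm. A picture is of the moment at which its call begins: read the wrist's pose just before it. camera_info takes no time and is no camera call; for the wrist camera it gives the pose at the moment of the call.
- job_done(): hands the job in, once; it reports no verdict.
The state is a dict: "t": time; "q": joint angles; "qd": joint speeds; "joint_efforts": joint torques, N m; "eef_pos": TCP position; "ee_rot": TCP orientation; "force": force on the tool from outside, world axes, zero at the start; "moment": the same for the moment, N m; "width": finger opening in m.
Only numpy, scipy, OpenCV 4.12 (cv2) and the standard library are available. Lean on these libraries where they do the work, as an engineer would, in place of code of your own. Each camera call takes 0.05 s, during which the arm holds its last target.

### The job

Top up the green tin rack without gripping or lifting anything: with the fingertips on its top, roll the lying red-and-blue tin along the rack until it drops into the empty place next to the two white tins. Once it rests there, push the red-knobbed slide bolt on the side of the rack fully home behind it, so that it cannot roll out again. Leave the white tins and the other things on the bench where they are, and end clear of everything.

Things in the scene. Friction and masses are not known exactly. Their poses are not given: they have to be found in the camera images.
- rack: Low green metal rack, fixed: lane 120 mm wide between side rails 3 mm thick, 49 mm high; grey floor, top at z 10 mm. Origin: on the bench under the middle of the empty place. y: along the lane, the way the tin must roll (about the robot's left); x: across, away from the robot; z up. Lane open at y -245 mm, 57 mm high stop at y +207 mm. Floor flat and level up to y -15 mm.
- place_empty (a point): Middle of the empty place, at floor height (rack origin, z 10 mm). Each place is a slot across the floor, 30 mm wide; a tin rolled to it drops 3 mm into it and stays. The white tins lie in the same slots at rack y +80 and +160 mm.
- tin: Red-and-blue food tin, diameter 75.3 mm, 110 mm long, about 0.5 kg, lying across the lane 90 to 170 mm before the empty place. Origin: centre of its bottom end, on its axis. z runs along the tin (about rack +x); x points down at the start and turns with the tin. It grips floor and fingers well: 2 to 5 N on top roll it without slip. After a slow push it coasts under 20 mm, then stays.
- tin_center (a point): Middle of the red-and-blue tin, on its axis; 37.7 mm above the floor it lies on (z = 47.7 mm on the flat floor, 44.5 mm in the slot), so its top is 37.7 mm above this point. A fingertip that moves with the tin's top goes twice as far as the tin and runs ahead of it, so several strokes from behind the top to ahead of it are needed (40 to 60 mm of tin travel each).
- tin_white_1: White food tin with a blue band, same size as the other, lying loose in the place at rack y = +80 mm; must stay. Origin: centre of its bottom end, on its axis.
- tin_white_2: Second white food tin, the same, lying loose in the place at rack y = +160 mm; must stay. Origin: centre of its bottom end, on its axis.
- bolt (a joint): Slide bolt on the near side rail (the side toward the robot), in m: 0 = fully drawn out, 0.050 = fully home; starts at 0 to 0.008. It slides along the rack's +x axis and is pushed with about 2 to 3 N; it stays where it is left. Drawn, it leaves the lane free; home, its 10 mm rod stands 40 mm into the lane just behind the tin.
- bolt_knob (a point): Centre of the outer flat end of the bolt's red round knob (22 mm diameter, 12 mm thick, axis along rack x), the face to push on, which faces away from the rack. It stands 34 mm above the bench at rack y = -47 mm; rack x = -136 mm drawn out and -86 mm fully home.
- price_gun: Blue price gun, 143x204x60 mm, lying on the bench left of the rack; bystander. Origin: centre of its underside.
- writing_pad: Yellow writing pad, 110x170x6 mm, lying at the left; bystander. Origin: centre of its underside.
- marker: Marker pen with black cap, 135 mm long, lying on the writing pad; bystander. Origin: centre of its underside.
- packing_tape: Roll of brown packing tape, 93 mm across, 48 mm high, behind the rack; bystander. Origin: centre of its underside.
- nut_jar: Glass jar with a black lid, 68 mm across, 95 mm high, at the back; bystander. Origin: centre of its underside.

How it is judged:
By the outcome, as a careful person would: the job done as asked, in the order asked, and still so for the second after the job is handed in, with the robot touching nothing.
It also fails if it takes over 54 s, if anything falls off the work surface, if the arm or the gripper's body presses on something with over 40 N, if the wrist force passes 120 N, or if a joint passes its speed limit or range.

## Working session

There is one attempt and no reset: what is moved stays moved. The work goes in short steps, Python scripts to look and compute and a shell command to move; the robot and the scene stay as the last step left them, time stands still between calls to the robot, and variables do not carry over. Pictures are saved under pics/ and viewed, and the job is handed in when it is done.

```bash
mkdir -p pics; ls; python3 - <<'E'
from station import *
import cv2
s=get_state();print(s)
for n in ("scene","top"):
    cv2.imwrite(f"pics/{n}0.png",grab_frame(n)); c=camera_info(n);print(n,c)
E
```

```text
pics
{'t': 0.0, 'q': array([ 1.46411218e+00,  3.59355575e-01,  1.10452721e-02, -3.59089555e-04,
       -1.22409809e+00, -2.88085301e-01]), 'qd': array([ 0.00121261,  0.00126212,  0.00016948, -0.00093976,  0.00037347,
        0.00051424]), 'joint_efforts': array([-1.04899147e-03, -5.82726359e+01,  2.93049645e+01,  6.99740946e+00,
        6.91365130e-03, -1.60767645e-04]), 'eef_pos': array([0.25944374, 0.62260723, 0.22563541]), 'ee_rot': array([ 3.13995110e+00, -1.34404394e-04, -3.94891622e-01]), 'force': array([ 0.2967103 , -0.8174177 ,  0.10436596]), 'moment': array([-0.06675988, -0.01210323, -0.01003616]), 'width': 0.08765711643269855}
scene {'vertical_fov': 46.6016882307523, 'cx': 266.39603051974694, 'cy': 194.06472393447268, 'k1': -0.12069793459435474, 'R': array([[ 0.84929591, -0.5273485 ,  0.02449507],
       [-0.18837702, -0.34607339, -0.91910136],
       [ 0.49316382,  0.77597472, -0.39325906]]), 't': array([-0.51045776,  0.16079717,  0.85395853])}
top {'vertical_fov': 45.46809989843901, 'cx': 251.28235971942135, 'cy': 183.69368169335868, 'k1': -0.11262478105293756, 'R': array([[ 0.01972481, -0.99975048,  0.0104836 ],
       [-0.98359017, -0.02128466, -0.17915728],
       [ 0.17933572, -0.00677772, -0.98376459]]), 't': array([-0.03485808,  0.59525511,  1.04262045])}
```

View pics/scene0.png

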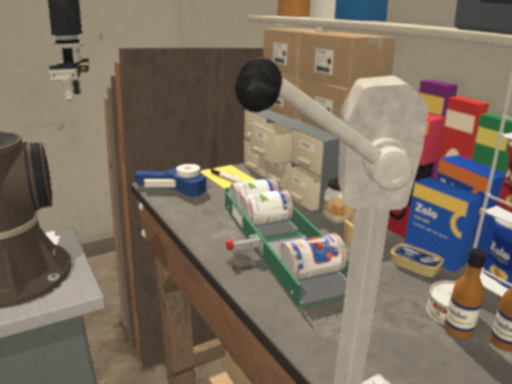

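View pics/top0.png

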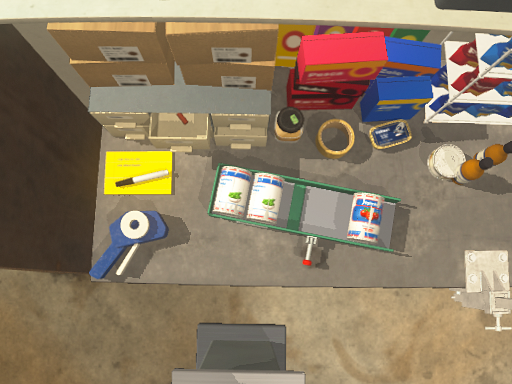

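Top: the rack runs from (215,190) at the stop to (400,230) at the open end. The red-and-blue tin is at about (366,217), the white tins at (233,191) and (266,197), the red knob at about (307,262).

```bash
cat > h.py <<'E'
import numpy as np, cv2
from station import *
def K(c):
    f=192/np.tan(np.radians(c['vertical_fov']/2)); return f
def ray(c,uv):
    f=K(c); d=np.array([(uv[0]-c['cx'])/f,(uv[1]-c['cy'])/f]); u=d.copy()
    for _ in range(20): u=d/(1+c['k1']*(u@u))
    R=np.array(c['R']);t=np.array(c['t'])
    return -R.T@t, R.T@np.array([u[0],u[1],1.])
def plane(c,uv,z):
    o,d=ray(c,uv); return o+d*(z-o[2])/d[2]
def proj(c,X):
    p=np.array(c['R'])@np.array(X)+np.array(c['t']); u=p[:2]/p[2]; u=u*(1+c['k1']*(u@u)); return u*K(c)+[c['cx'],c['cy']]
E
python3 - <<'E'
import cv2
im=cv2.imread('pics/top0.png')[150:280,195:415]
cv2.imwrite('pics/top0z.png',cv2.resize(im,None,fx=3.6,fy=3.6,interpolation=cv2.INTER_CUBIC))
E
```

```text
(no output)
```

View pics/top0z.png

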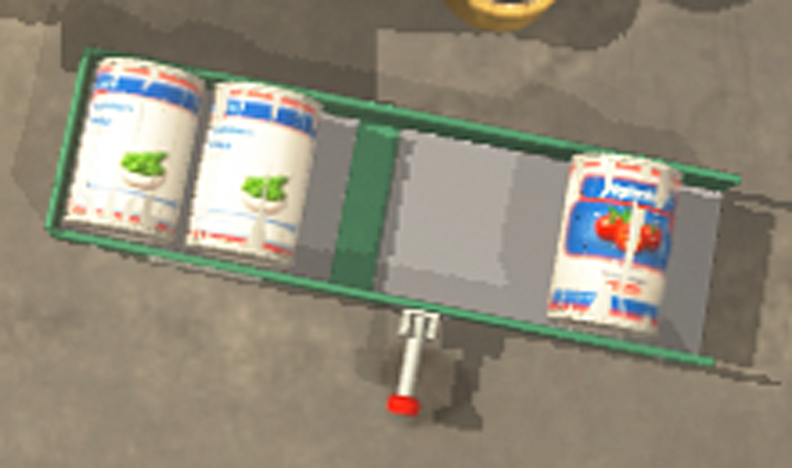

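```bash
python3 - <<'E'
from h import *
from scipy.optimize import least_squares
c=camera_info('top')
z=lambda u,v:((u)/3.6+195-.36,(v)/3.6+150-.36)
obs=[((-63,-245,49),z(712,362)),((63,-245,49),z(740,178)),((-63,209,57),z(48,235)),((63,209,57),z(88,49))]
P=[plane(c,uv,m[2]/1000) for m,uv in obs]
print(np.round(P,4), np.linalg.norm(P[0]-P[1]),np.linalg.norm(P[2]-P[3]))
def T(p,m):
    a=p[2];m=np.array(m)/1000; return np.array([p[0]+np.cos(a)*m[0]-np.sin(a)*m[1],p[1]+np.sin(a)*m[0]+np.cos(a)*m[1]])
f=lambda p:np.concatenate([T(p,m)-P[i][:2] for i,(m,_) in enumerate(obs)])
r=least_squares(f,[.5,0,0]);p=r.x;print('rack',p,np.round(r.fun*1000,1))
def inv(X):
    a=p[2];d=np.array(X[:2])-p[:2];return np.array([np.cos(a)*d[0]+np.sin(a)*d[1],-np.sin(a)*d[0]+np.cos(a)*d[1]])*1000
print('slot',inv(plane(c,z(366,205),.005)))
im=cv2.imread('pics/top0.png').astype(int)
B,G,R=im[...,0],im[...,1],im[...,2]
m=((R>150)&(G<70)&(B<70));m[:250]=0;m[275:]=0;m[:,:290]=0;m[:,330:]=0
v,u=np.nonzero(m);print('knob px',u.min(),u.max(),v.min(),v.max(),inv(plane(c,(u.mean(),v.mean()),.034)),inv(plane(c,(u.mean(),v.max()+.5),.036)))
# tin silhouette edges: corners in zoom
for q in [(575,160),(683,165),(547,318),(657,332)]: print('tin',inv(plane(c,z(*q),.0477)))
for q in [(97,62),(208,80),(65,222),(183,242),(218,88),(322,100),(187,244),(295,262)]: print('w',inv(plane(c,z(*q),.0445)))
print('T',[np.round(T(p,m),4) for m in [(0,0),(0,-130),(-136,-47),(-86,-47)]])
np.save('rack.npy',p)
for n in ['top']:
  for X in [(0,0,10),(-63,0,49),(63,0,49),(0,-15,10)]:
    print(X, (proj(c,[*T(p,X),X[2]/1000])-[195,150])*3.6)
E
```

```text
[[ 0.4431 -0.3617  0.049 ]
 [ 0.5666 -0.3848  0.049 ]
 [ 0.5183  0.0781  0.057 ]
 [ 0.6436  0.0559  0.057 ]] 0.12561673810677446 0.1272979286708954
rack [ 0.54596731 -0.13537465 -0.17172444] [-1.1 -4.3 -0.4 -2.8  1.4  3.2  0.2  3.9]
slot [3.45308146 0.07552718]
knob px 303 310 260 265 [-127.12564929  -45.03604153] [-135.24663617  -46.20428651]
tin [  53.81045329 -129.50623696]
tin [  64.53149381 -202.63497242]
tin [ -54.20061249 -127.37565428]
tin [ -49.72043545 -201.42997104]
w [ 58.52092543 198.66306541]
w [ 60.74165943 122.7715867 ]
w [-51.95213299 197.62103927]
w [-49.98328553 118.22137877]
w [ 56.63650036 115.12028865]
w [62.02637746 44.85117917]
w [-50.78104651 115.36669496]
w [-48.8718462   42.94951219]
T [array([ 0.546 , -0.1354]), array([ 0.5238, -0.2635]), array([ 0.4039, -0.1584]), array([ 0.4532, -0.167 ])]
(0, 0, 10) [364.71998412 207.67470813]
(-63, 0, 49) [354.39938827 293.45965657]
(63, 0, 49) [387.19181758 108.65559231]
(0, -15, 10) [386.1515665  211.80076464]
```

```bash
cat >> h.py <<'E'
p=np.array([0.54597,-0.13537,-0.1717])
def inv(X):
    a=p[2];d=np.array(X[:2])-p[:2];return np.array([np.cos(a)*d[0]+np.sin(a)*d[1],-np.sin(a)*d[0]+np.cos(a)*d[1]])*1000
def st():
    s=get_state();e=s['eef_pos'];print('t',round(s['t'],2),'rack xy',inv(e).round(1),'z',round(e[2]*1000,1),'rot',np.round(s['ee_rot'],3),'yawerr',round(s['ee_rot'][2]-p[2],4),'F',np.round(s['force'],1),'w',round(s['width'],3)); return s
E
python3 - <<'E'
from h import *
st()
c=camera_info('top')
for uv in [(465,250),(510,252),(500,325),(460,295)]: print(plane(c,uv,.02),inv(plane(c,uv,.02)),inv(plane(c,uv,.2)))
cs=camera_info('scene');print('scenecam',-np.array(cs['R']).T@cs['t'], plane(cs,(360,384),0))
o,d=ray(cs,(258,85))
for s in (.1,.2,.3,.4,.6): print(o+d*s, inv(o+d*s))
E
```

```text
t 0.1 rack xy [-411.8  697.9] z 225.7 rot [ 3.14  -0.    -0.395] yawerr -0.2232 F [ 0.5 -0.6  1. ] w 0.088
[ 0.44601899 -0.55727916  0.02      ] [ -26.3949212  -432.78268605] [ -48.84320183 -347.66121647]
[ 0.4411786  -0.67822353  0.02      ] [ -10.49986968 -552.77567051] [ -35.51946518 -448.24314426]
[ 0.26150262 -0.64241222  0.02      ] [-193.65248366 -548.18995002] [-189.04379894 -444.39924781]
[ 0.3359305  -0.53958724  0.02      ] [-137.88743944 -434.16037073] [-142.29976906 -348.81603549]
scenecam [ 0.04267873 -0.87619174  0.49611952] [ 0.41523953 -0.55631558  0.        ]
[ 0.09502657 -0.78906415  0.47939992] [-332.62403011 -721.12916678]
[ 0.1473744  -0.70193655  0.46268033] [-295.93234357 -626.33869399]
[ 0.19972223 -0.61480896  0.44596074] [-259.24065704 -531.54822119]
[ 0.25207007 -0.52768136  0.42924115] [-222.54897051 -436.75774839]
[ 0.35676574 -0.35342617  0.39580196] [-149.16559744 -247.17680279]
```

```bash
python3 - <<'E'
from h import *
c=camera_info('top');cs=camera_info('scene')
im=cv2.imread('pics/top0.png')[220:345,430:512]
cv2.imwrite('pics/clamp.png',cv2.resize(im,None,fx=4.5,fy=4.5))
def tri(a,b):
    o1,d1=ray(c,a);o2,d2=ray(cs,b)
    A=np.stack([d1,-d2],1);x=np.linalg.lstsq(A,o2-o1,rcond=None)[0]
    q1=o1+d1*x[0];q2=o2+d2*x[1];return (q1+q2)/2,np.linalg.norm(q1-q2)
for a,b in [((488,270),(385,150)),((488,270),(385,90)),((498,320),(258,85)),((498,320),(390,160)),((458,297),(258,85))]: print(a,b,tri(a,b))
E
```

```text
(488, 270) (385, 150) (array([ 0.4237883 , -0.48408777,  0.32093053]), np.float64(0.07567841843887448))
(488, 270) (385, 90) (array([ 0.42908993, -0.45616237,  0.38799043]), np.float64(0.09334009597118001))
(498, 320) (258, 85) (array([ 0.31726507, -0.41990242,  0.40858943]), np.float64(0.000765279747644705))
(498, 320) (390, 160) (array([ 0.35238541, -0.52013436,  0.32647118]), np.float64(0.13241096033711783))
(458, 297) (258, 85) (array([ 0.35401969, -0.3583565 ,  0.39676315]), np.float64(0.00037642030526591067))
```

View pics/clamp.png

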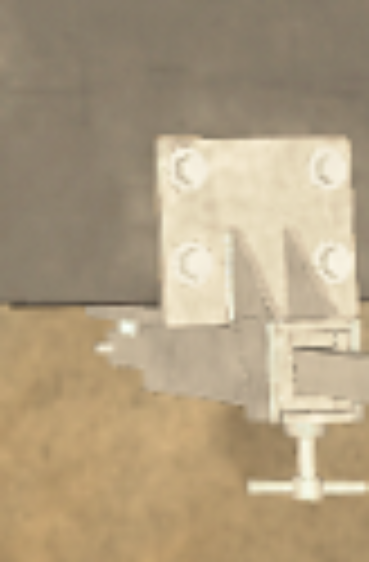

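```bash
python3 -m inch '[[[0,0,0,0,0,-0.0355,1],[0,0,0,0,0,-0.0355,1]]]' 20; python3 -m inch '[[[0.04,0.086,0,0,0,0,1],[0.04,0.086,0,0,0,0,1],[0.04,0.086,0,0,0,0,1],[0.04,0.086,0,0,0,0,1],[0.04,0.086,0,0,0,0,1],[0.04,0.086,0,0,0,0,1],[0.04,0.086,0,0,0,0,1],[0.04,0.086,0,0,0,0,1],[0.04,0.086,0,0,0,0,1],[0.04,0.086,0,0,0,0,1],[0.04,0.086,0,0,0,0,1],[0.04,0.086,0,0,0,0,1],[0.04,0.086,0,0,0,0,1],[0.04,0.086,0,0,0,0,1],[0.04,0.086,0,0,0,0,1],[0.04,0.086,0,0,0,0,1],[0.04,0.086,0,0,0,0,1],[0.04,0.086,0,0,0,0,1],[0,0,0,0,0,0,1]]]'; python3 -c "
from h import *
st()"
```

```text
t: 0.3
eef_pos: [0.2595, 0.6228, 0.226]
ee_rot: [3.141, 0.0, -0.167]
force: [1.0, -0.1, -0.0]
width: 0.0766
t: 2.2
eef_pos: [0.4823, -0.2056, 0.2255]
ee_rot: [3.141, 0.002, -0.177]
force: [-0.9, 0.0, -0.6]
width: 0.0006
t 2.2 rack xy [-50.8 -80.1] z 225.5 rot [ 3.141e+00  2.000e-03 -1.770e-01] yawerr -0.0052 F [-0.9  0.  -0.6] w 0.001
```

```bash
python3 -m inch '[[[0.035,0.068,0,0,0,0,1],[0.035,0.068,0.02,0,0,0,1],[0.035,0.068,0.06,0,0,0.001,1],[0,0,0.08,0,0,0,1],[0,0,0,0,0,0,1],[0,0,0,0,0,0,1]]]'; python3 - <<'E'
from h import *
st()
c=camera_info('wrist');print(c['R'],c['t'],c['k1'])
np.save('cw.npy',c,allow_pickle=True)
cv2.imwrite('pics/w1.png',grab_frame('wrist'));cv2.imwrite('pics/s1.png',grab_frame('scene'))
for X in [(0,-165,85.4),(0,0,10)]:
    a=p[2];m=np.array(X)/1000;print(proj(c,[p[0]+np.cos(a)*m[0]-np.sin(a)*m[1],p[1]+np.sin(a)*m[0]+np.cos(a)*m[1],m[2]]))
E
```

```text
t: 2.8
eef_pos: [0.5159, -0.3102, 0.1466]
ee_rot: [3.141, 0.002, -0.174]
force: [0.2, 0.0, 0.6]
width: 0.0005
t 2.8 rack xy [   0.2 -177.4] z 146.6 rot [ 3.141e+00  2.000e-03 -1.740e-01] yawerr -0.0027 F [0.2 0.  0.6] w 0.001
[[-1.73700280e-01 -9.84798483e-01  4.00500884e-04]
 [-9.39942693e-01  1.65909859e-01  2.98297927e-01]
 [-2.93829793e-01  5.14379855e-02 -9.54472727e-01]] [-0.21599216  0.52268072  0.48259592] -0.001924148004828821
[235.91923608 211.20133567]
[ 73.73805238 185.29877025]
```

View pics/w1.png

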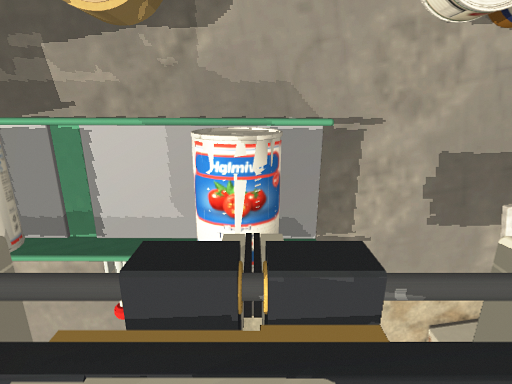

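View pics/s1.png

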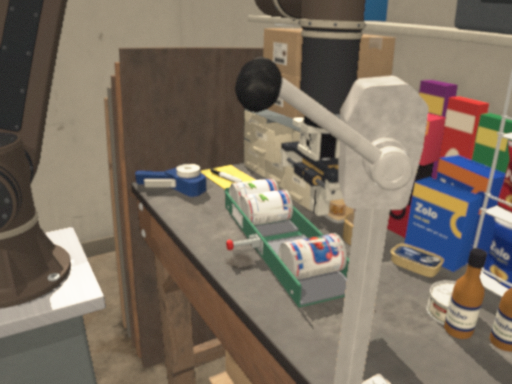

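Wrist view: the tin covers columns 192–281 with its far end at row ~130, the rails are level in the picture, and the fingers are shut and just short of the tin.

```bash
python3 - <<'E'
from h import *
c=np.load('cw.npy',allow_pickle=True).item()
print(c['vertical_fov'],c['cx'],c['cy'])
for u in (192,281,193,279.5):
    for v in (150,210): print(u,v,inv(plane(c,(u,v),.0477)))
print('slot',inv(plane(c,(50,126),.01)),inv(plane(c,(83,126),.01)),inv(plane(c,(64,237),.01)),inv(plane(c,(95,237),.01)))
print('rail',inv(plane(c,(60,124),.049)),inv(plane(c,(330,124),.049)),inv(plane(c,(332,119),.049)),'lane',inv(plane(c,(320,180),.01)))
print('tin far',inv(plane(c,(236,128),.0854)),inv(plane(c,(236,131),.0854)))
e=np.array([0.5159,-0.3102,0.1466]);a=p[2]
for dx,dy,dz in [(0,0,0),(9.5,0,0),(-9.5,0,0),(0,21,0),(0,-21,0),(9.5,21,0),(9.5,0,60),(9.5,21,60)]:
    m=np.array([dx,dy,dz])/1000
    print(dx,dy,dz,proj(c,e+[np.cos(a)*m[0]-np.sin(a)*m[1],np.sin(a)*m[0]+np.cos(a)*m[1],m[2]]).round())
im=cv2.imread('pics/w1.png')[220:345,110:400]
cv2.imwrite('pics/w1z.png',cv2.resize(im,None,fx=2.7,fy=2.7))
E
```

```text
63.91294937605394 252.36309615585424 195.3373976742928
192 150 [  40.68955233 -127.11005877]
192 210 [ -12.68985039 -123.83450314]
281 150 [  40.46776786 -201.57473894]
281 210 [ -12.92880976 -202.90170941]
193 150 [  40.68699232 -127.9467747 ]
193 210 [ -12.69251068 -124.72293747]
279.5 150 [  40.47140487 -200.31958261]
279.5 210 [ -12.92474496 -201.56896581]
slot [57.72998056 12.15079978] [ 57.62362534 -18.83539979] [-56.15245842  20.12404576] [-56.24199314 -12.40543661]
rail [ 62.38910941 -21.40562769] [  61.71385842 -240.72907731] [  65.65971088 -242.06140676] lane [   4.69307806 -244.37025475]
tin far [  61.93201177 -166.22124612] [  59.869239   -166.18266803]
0 0 0 [252. 248.]
9.5 0 0 [252. 233.]
-9.5 0 0 [252. 263.]
0 21 0 [215. 248.]
0 -21 0 [289. 248.]
9.5 21 0 [215. 233.]
9.5 0 60 [252. 299.]
9.5 21 60 [196. 299.]
```

View pics/w1z.png

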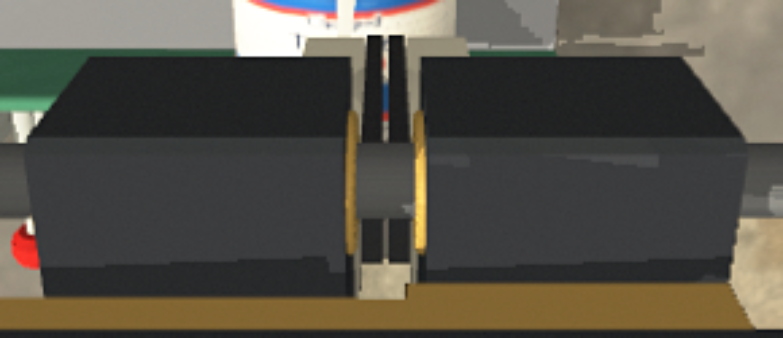

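```bash
python3 -m inch '[[[0.003,0,0.04,0,0,0,1],[0.003,0.004,0.04,0,0,0,1],[0,0.004,0.02,0,0,0,1],[0,0,0.006,0,0,0,1],[0,0,0,0,0,0,1]]]'; python3 -c "
from h import *
st()"
```

```text
t: 3.4
eef_pos: [0.5191, -0.3149, 0.0946]
ee_rot: [3.141, -0.001, -0.174]
force: [-0.4, -0.1, -0.5]
width: 0.0004
t 3.4 rack xy [   4.2 -181.5] z 94.6 rot [ 3.141e+00 -1.000e-03 -1.740e-01] yawerr -0.0026 F [-0.4 -0.1 -0.5] w 0.0
```

```bash
python3 -m inch '[[[0,0,0.006,0,0,0,1],[0,0,0.006,0,0,0,1],[0,0,0.004,0,0,0,1],[0,0,0,0,0,0,1]]]'; python3 -m inch '[[[0,0,0.004,0,0,0,1],[0,0,0,0,0,0,1]]]';  python3 - <<'E'
from h import *
st();cv2.imwrite('pics/w2.png',grab_frame('wrist')[100:345,100:400])
E
```

```text
t: 3.8
eef_pos: [0.5184, -0.315, 0.0854]
ee_rot: [-3.142, 0.0, -0.175]
force: [-0.1, -0.0, -1.3]
width: 0.0004
t: 4.0
eef_pos: [0.5187, -0.3156, 0.0846]
ee_rot: [3.141, -0.0, -0.174]
force: [-2.4, -0.4, 6.6]
width: 0.0008
t 4.0 rack xy [   3.9 -182.2] z 84.6 rot [ 3.141 -0.    -0.174] yawerr -0.0026 F [-2.4 -0.4  6.6] w 0.001
```

View pics/w2.png

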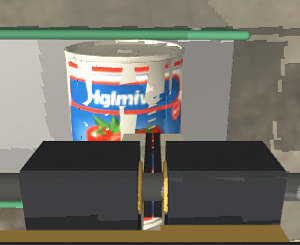

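```bash
python3 -m inch '[[[0,-0.004,-0.0006,0,0,0,1],[0,-0.008,0,0,0,0,1],[0,-0.008,0,0,0,0,1],[0,-0.008,0,0,0,0,1],[0,-0.008,0,0,0,0,1]]]'; python3 -c "
from h import *
st()"; python3 -m inch '[[[0,-0.008,0,0,0,0,1],[0,-0.008,0,0,0,0,1],[0,-0.008,0,0,0,0,1],[0,-0.008,0,0,0,0,1],[0,-0.008,0,0,0,0,1]]]'; python3 - <<'E'
from h import *
st();c=camera_info('wrist');cv2.imwrite('pics/w3.png',grab_frame('wrist')[100:345,100:400])
np.save('cw.npy',c,allow_pickle=True)
E
```

```text
t: 4.55
eef_pos: [0.5222, -0.2976, 0.085]
ee_rot: [3.141, -0.001, -0.174]
force: [-3.0, -0.1, 11.0]
width: 0.0006
t 4.55 rack xy [   4.3 -163.9] z 85.0 rot [ 3.141e+00 -1.000e-03 -1.740e-01] yawerr -0.0026 F [-3.  -0.1 11. ] w 0.001
t: 5.05
eef_pos: [0.5258, -0.2779, 0.0855]
ee_rot: [3.141, -0.002, -0.174]
force: [-3.0, 0.7, 11.9]
width: 0.0002
t 5.05 rack xy [   4.5 -143.9] z 85.5 rot [ 3.141e+00 -2.000e-03 -1.740e-01] yawerr -0.0024 F [-3.   0.7 11.9] w 0.0
```

View pics/w3.png

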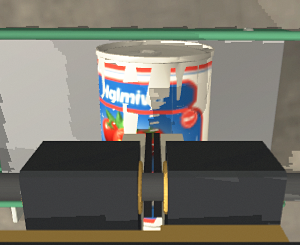

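```bash
python3 -m inch '[[[0,-0.008,-0.001,0,0,0,1],[0,-0.008,-0.0008,0,0,0,1],[0,-0.008,0,0,0,0,1],[0,-0.008,0,0,0,0,1],[0,-0.008,0,0,0,0,1],[0,-0.008,0,0,0,0,1],[0,-0.008,0,0,0,0,1]]]'; python3 - <<'E'
from h import *
st();c=camera_info('wrist');cv2.imwrite('pics/w4.png',grab_frame('wrist')[100:345,100:400])
np.save('cw.npy',c,allow_pickle=True)
E
```

```text
t: 5.8
eef_pos: [0.5304, -0.2497, 0.0848]
ee_rot: [3.142, -0.0, -0.175]
force: [0.3, -0.3, 8.2]
width: 0.0003
t 5.8 rack xy [   4.2 -115.3] z 84.8 rot [ 3.142 -0.    -0.175] yawerr -0.003 F [ 0.3 -0.3  8.2] w 0.0
```

View pics/w4.png

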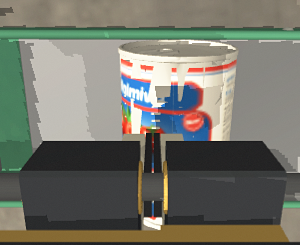

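```bash
python3 -m inch '[[[0,-0.004,-0.008,0,0,0,1],[0,0,-0.02,0,0,0,1],[0,0,0,0,0,0,1],[0,0,0,0,0,0,1]]]'; python3 - <<'E'
from h import *
st();c=camera_info('wrist');im=grab_frame('wrist');cv2.imwrite('pics/w5.png',im)
np.save('cw.npy',c,allow_pickle=True)
E
```

```text
t: 6.25
eef_pos: [0.5304, -0.2481, 0.099]
ee_rot: [-3.141, -0.0, -0.175]
force: [0.2, 0.3, 0.8]
width: 0.0006
t 6.25 rack xy [   3.9 -113.7] z 99.0 rot [-3.141 -0.    -0.175] yawerr -0.0035 F [0.2 0.3 0.8] w 0.001
```

View pics/w5.png

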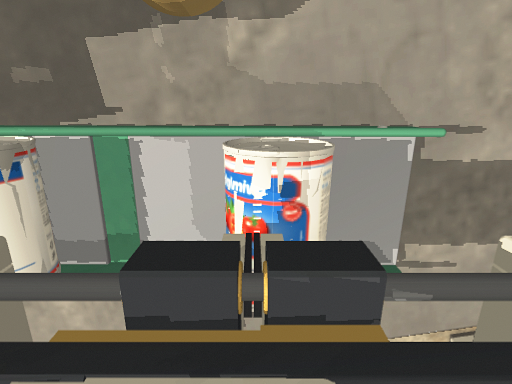

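```bash
cat >> h.py <<'E'
def tiny(c,a,b,z=.0477):
    yr=np.array([-np.sin(p[2]),np.cos(p[2])]);ds=[]
    for uv in (a,b):
        o,d=ray(c,uv);w=np.array([d[:2]@yr,d[2]]);ds.append(w/np.linalg.norm(w))
    w=ds[0]+ds[1];y0=(o[:2]-p[:2])@yr
    r=np.arccos(ds[0]@ds[1])/2
    k=(z-o[2])/w[1]
    print('tin y',round((y0+w[0]*k)*1000,1),'radius',round(np.hypot(w[0]*k,z-o[2])*np.sin(r)*1000,1))
E
python3 - <<'E'
from h import *
c=np.load('cw.npy',allow_pickle=True).item()
tiny(c,(224,165),(331.5,165))
tiny(c,(224,195),(330.5,195))
print(inv(plane(c,(97,180),.01)),inv(plane(c,(135,180),.01)),inv(plane(c,(410,180),.01)))
E
```

```text
tin y -130.9 radius 36.5
tin y -131.0 radius 37.2
[21.56669119 15.04412234] [ 21.45090392 -16.48467406] [  20.63661041 -244.46473998]
```

```bash
python3 -m inch '[[[0,0.037,0,0,0,0,1],[0,0.037,0.008,0,0,0,1],[0,0,0.012,0,0,0,1],[0,0,0.005,0,0,0,1],[0,0,0.002,0,0,0,1],[0,0,0,0,0,0,1]]]'; python3 -c "
from h import *
st()"
```

```text
t: 6.9
eef_pos: [0.524, -0.284, 0.085]
ee_rot: [-3.142, 0.001, -0.174]
force: [-0.9, -0.2, 0.5]
width: 0.0002
t 6.9 rack xy [   3.7 -150.2] z 85.0 rot [-3.142e+00  1.000e-03 -1.740e-01] yawerr -0.0027 F [-0.9 -0.2  0.5] w 0.0
```

```bash
python3 -m inch '[[[0,0,0.0016,0,0,0,1],[0,0,0,0,0,0,1]]]'; python3 -m inch '[[[0,-0.004,0,0,0,0,1],[0,-0.008,0,0,0,0,1],[0,-0.008,0,0,0,0,1],[0,-0.008,0,0,0,0,1],[0,-0.008,0,0,0,0,1],[0,-0.008,0,0,0,0,1],[0,-0.008,0,0,0,0,1],[0,-0.008,0,0,0,0,1]]]'; python3 -c "
from h import *
st()"
```

```text
t: 7.1
eef_pos: [0.5242, -0.2842, 0.0846]
ee_rot: [-3.142, -0.0, -0.174]
force: [0.2, 0.1, -0.6]
width: 0.0006
t: 7.9
eef_pos: [0.5297, -0.2548, 0.0854]
ee_rot: [3.141, -0.001, -0.174]
force: [-2.1, 0.1, 9.7]
width: 0.0003
t 7.9 rack xy [   4.4 -120.5] z 85.4 rot [ 3.141e+00 -1.000e-03 -1.740e-01] yawerr -0.0026 F [-2.1  0.1  9.7] w 0.0
```

```bash
python3 -m inch '[[[0,-0.008,-0.001,0,0,0,1],[0,-0.008,0,0,0,0,1],[0,-0.008,0,0,0,0,1],[0,-0.008,0,0,0,0,1],[0,-0.008,0,0,0,0,1],[0,-0.008,0,0,0,0,1],[0,-0.008,0,0,0,0,1],[0,-0.008,0,0,0,0,1]]]'; python3 - <<'E'
from h import *
st();c=camera_info('wrist');im=grab_frame('wrist');cv2.imwrite('pics/w6.png',im)
np.save('cw.npy',c,allow_pickle=True)
E
```

```text
t: 8.7
eef_pos: [0.5351, -0.2231, 0.085]
ee_rot: [-3.142, -0.001, -0.175]
force: [1.2, -0.7, 2.2]
width: 0.0002
t 8.7 rack xy [  4.3 -88.3] z 85.0 rot [-3.142e+00 -1.000e-03 -1.750e-01] yawerr -0.0031 F [ 1.2 -0.7  2.2] w 0.0
```

View pics/w6.png

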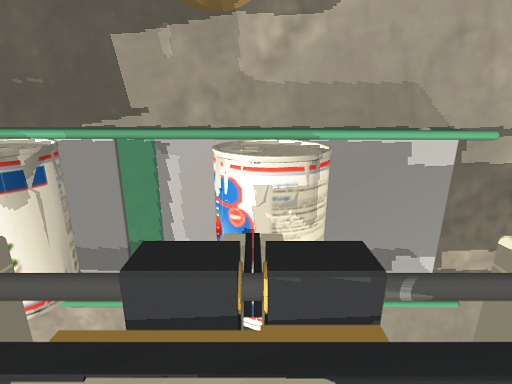

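```bash
python3 - <<'E'
from h import *
c=np.load('cw.npy',allow_pickle=True).item()
tiny(c,(213,165),(329.5,165))
tiny(c,(213.5,195),(328,195))
E
```

```text
tin y -100.2 radius 36.9
tin y -100.2 radius 37.3
```

```bash
python3 -m inch '[[[0,-0.008,0.0006,0,0,0,1],[0,-0.008,0.0004,0,0,0,1],[0,-0.004,-0.008,0,0,0,1],[0,0,-0.02,0,0,0,1],[0,0.04,0,0,0,0,1],[0,0,0,0,0,0,1]]]'; python3 - <<'E'
from h import *
st();c=camera_info('wrist');im=grab_frame('wrist');cv2.imwrite('pics/w7.png',im)
np.save('cw.npy',c,allow_pickle=True)
E
```

```text
t: 9.35
eef_pos: [0.5326, -0.2343, 0.0989]
ee_rot: [-3.142, 0.0, -0.176]
force: [-0.7, 0.6, -0.2]
width: 0.0003
t 9.35 rack xy [  3.7 -99.8] z 98.9 rot [-3.142  0.    -0.176] yawerr -0.0042 F [-0.7  0.6 -0.2] w 0.0
```

View pics/w7.png

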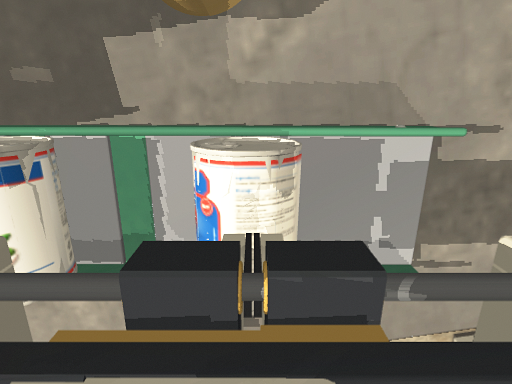

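```bash
python3 - <<'E'
from h import *
c=np.load('cw.npy',allow_pickle=True).item()
tiny(c,(191,165),(300.5,165))
tiny(c,(192,195),(299.5,195))
E
```

```text
tin y -95.5 radius 37.3
tin y -95.3 radius 37.7
```

```bash
python3 -m inch '[[[0,0.023,0.006,0,0,0.001,1],[0,0,0.012,0,0,0,1],[0,0,0.007,0,0,0,1],[0,0,0.003,0,0,0,1],[0,0,0,0,0,0,1]]]';python3 -m inch '[[[0,0,0.001,0,0,0,1],[0,0,0,0,0,0,1]]]'
```

```text
t: 9.9
eef_pos: [0.5306, -0.2447, 0.0849]
ee_rot: [3.141, 0.001, -0.177]
force: [-4.1, -1.1, 7.2]
width: 0.0004
t: 10.1
eef_pos: [0.5307, -0.2447, 0.0848]
ee_rot: [3.141, 0.001, -0.177]
force: [-5.3, 0.3, 9.5]
width: 0.0004
```

```bash
python3 -m inch '[[[0,-0.004,0,0,0,0,1],[0,-0.008,0,0,0,0,1],[0,-0.008,0,0,0,0,1],[0,-0.008,0,0,0,0,1],[0,-0.008,0,0,0,0,1],[0,-0.008,0,0,0,0,1],[0,-0.008,0,0,0,0,1],[0,-0.008,0,0,0,0,1]]]';python3 -c "
from h import *
st()"
```

```text
t: 10.9
eef_pos: [0.5364, -0.2152, 0.0854]
ee_rot: [3.141, -0.0, -0.177]
force: [-4.6, 1.1, 15.3]
width: 0.0005
t 10.9 rack xy [  4.2 -80.2] z 85.4 rot [ 3.141 -0.    -0.177] yawerr -0.0054 F [-4.6  1.1 15.3] w 0.0
```

```bash
python3 -m inch '[[[0,-0.008,-0.002,0,0,0,1],[0,-0.008,-0.001,0,0,0,1],[0,-0.008,0,0,0,0,1],[0,-0.008,0,0,0,0,1],[0,-0.008,0,0,0,0,1],[0,-0.008,0,0,0,0,1],[0,-0.008,0,0,0,0,1],[0,-0.008,0.0004,0,0,0,1],[0,-0.004,-0.008,0,0,0,1],[0,0,-0.02,0,0,0,1],[0,0.03,0,0,0,0,1],[0,0,0,0,0,0,1]]]'; python3 - <<'E'
from h import *
st();c=camera_info('wrist');im=grab_frame('wrist');cv2.imwrite('pics/w8.png',im)
np.save('cw.npy',c,allow_pickle=True)
E
```

```text
t: 12.1
eef_pos: [0.5397, -0.1977, 0.1]
ee_rot: [-3.142, -0.001, -0.179]
force: [-0.3, 1.2, -0.3]
width: 0.0004
t 12.1 rack xy [  4.4 -62.5] z 100.0 rot [-3.142e+00 -1.000e-03 -1.790e-01] yawerr -0.007 F [-0.3  1.2 -0.3] w 0.0
```

View pics/w8.png

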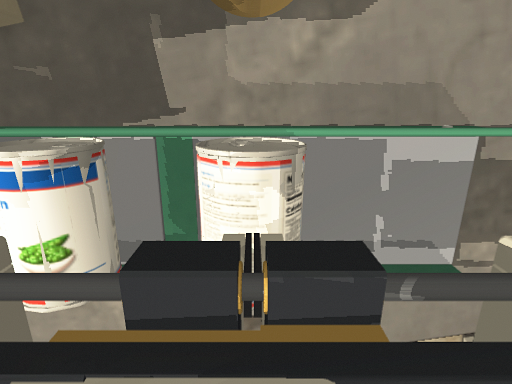

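```bash
python3 - <<'E'
from h import *
c=np.load('cw.npy',allow_pickle=True).item()
tiny(c,(196,165),(304,165))
tiny(c,(197,195),(302.5,195))
E
```

```text
tin y -61.2 radius 37.0
tin y -60.8 radius 37.2
```

```bash
python3 -m inch '[[[0,0.029,0.006,0,0,-0.002,1],[0,0,0.012,0,0,0,1],[0,0,0.007,0,0,0,1],[0,0,0.0045,0,0,0,1],[0,0,0,0,0,0,1]]]';python3 -m inch '[[[0,-0.004,0,0,0,0,1],[0,-0.008,0,0,0,0,1],[0,-0.008,0,0,0,0,1],[0,-0.008,0,0,0,0,1]]]';python3 -c "
from h import *
st()"
```

```text
t: 12.65
eef_pos: [0.5371, -0.2105, 0.0845]
ee_rot: [3.141, 0.0, -0.171]
force: [-1.9, -0.1, 3.9]
width: 0.0002
t: 13.05
eef_pos: [0.5397, -0.1965, 0.0852]
ee_rot: [3.141, -0.0, -0.171]
force: [-2.8, 0.5, 8.7]
width: 0.0006
t 13.05 rack xy [  4.3 -61.3] z 85.2 rot [ 3.141 -0.    -0.171] yawerr 0.0005 F [-2.8  0.5  8.7] w 0.001
```

```bash
python3 -m inch '[[[0,-0.008,-0.001,0,0,0,1],[0,-0.008,0,0,0,0,1],[0,-0.008,0,0,0,0,1],[0,-0.008,0,0,0,0,1],[0,-0.008,0,0,0,0,1],[0,-0.008,0,0,0,0,1],[0,-0.008,-0.0004,0,0,0,1],[0,-0.008,0,0,0,0,1],[0,-0.008,0,0,0,0,1],[0,-0.008,0,0,0,0,1],[0,-0.008,0,0,0,0,1],[0,-0.004,-0.008,0,0,0,1],[0,0,-0.02,0,0,0,1],[0,0.03,0,0,0,0,1],[0,0,0,0,0,0,1]]]'; python3 - <<'E'
from h import *
st();c=camera_info('wrist');im=grab_frame('wrist');cv2.imwrite('pics/w9.png',im)
np.save('cw.npy',c,allow_pickle=True)
E
```

```text
t: 14.55
eef_pos: [0.5447, -0.1676, 0.0998]
ee_rot: [-3.142, -0.001, -0.172]
force: [-0.2, 0.6, -0.4]
width: 0.0004
t 14.55 rack xy [  4.2 -31.9] z 99.8 rot [-3.142e+00 -1.000e-03 -1.720e-01] yawerr -0.0007 F [-0.2  0.6 -0.4] w 0.0
```

View pics/w9.png

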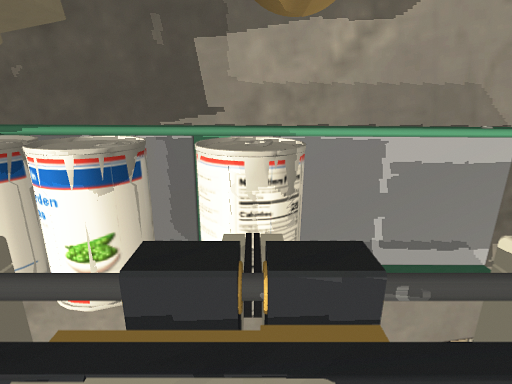

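```bash
python3 -m inch '[[[0,0.028,0.006,0,0,0,1],[0,0,0.012,0,0,0,1],[0,0,0.007,0,0,0,1],[0,0,0.0045,0,0,0,1],[0,0,0,0,0,0,1]]]';python3 -m inch '[[[0,-0.004,0,0,0,0,1],[0,-0.006,0,0,0,0,1],[0,-0.006,0,0,0,0,1],[0,-0.006,0,0,0,0,1]]]';python3 -m inch '[[[0,-0.006,-0.001,0,0,0,1],[0,-0.006,0,0,0,0,1],[0,-0.006,0,0,0,0,1],[0,-0.006,0,0,0,0,1],[0,-0.006,0,0,0,0,1],[0,-0.006,0,0,0,0,1]]]'; python3 - <<'E'
from h import *
st();c=camera_info('wrist');im=grab_frame('wrist');cv2.imwrite('pics/w10.png',im)
np.save('cw.npy',c,allow_pickle=True)
E
```

```text
t: 15.1
eef_pos: [0.5423, -0.1802, 0.0844]
ee_rot: [3.141, 0.001, -0.171]
force: [-2.4, 0.1, 4.0]
width: 0.0006
t: 15.5
eef_pos: [0.5444, -0.169, 0.085]
ee_rot: [3.141, -0.0, -0.171]
force: [-2.6, -0.4, 7.9]
width: 0.0003
t: 16.1
eef_pos: [0.5477, -0.1512, 0.0855]
ee_rot: [3.142, -0.001, -0.171]
force: [-3.1, 1.5, 7.2]
width: 0.0006
t 16.1 rack xy [  4.4 -15.3] z 85.5 rot [ 3.142e+00 -1.000e-03 -1.710e-01] yawerr 0.0004 F [-3.1  1.5  7.2] w 0.001
```

View pics/w10.png

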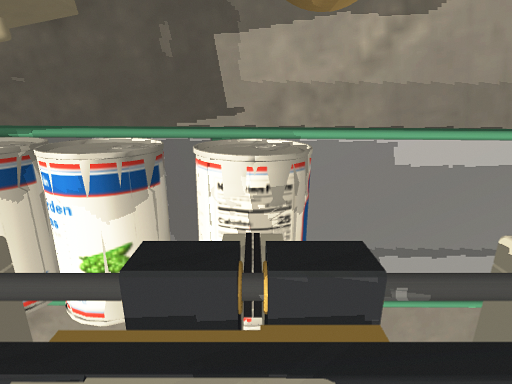

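```bash
python3 -m inch '[[[0,-0.006,0,0,0,0,1],[0,-0.006,0,0,0,0,1],[0,-0.006,0,0,0,0,1],[0,-0.006,0,0,0,0,1],[0,-0.006,0,0,0,0,1],[0,-0.006,0,0,0,0,1]]]'; python3 - <<'E'
from h import *
st();c=camera_info('wrist');im=grab_frame('wrist');cv2.imwrite('pics/w11.png',im)
np.save('cw.npy',c,allow_pickle=True)
E
```

```text
t: 16.75
eef_pos: [0.5505, -0.1334, 0.0847]
ee_rot: [-3.141, 0.0, -0.172]
force: [0.1, -0.3, 0.8]
width: 0.0004
t 16.75 rack xy [4.2 2.7] z 84.7 rot [-3.141  0.    -0.172] yawerr -0.0 F [ 0.1 -0.3  0.8] w 0.0
```

View pics/w11.png

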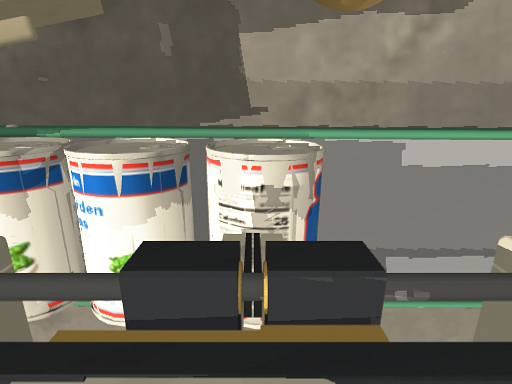

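```bash
python3 -m inch '[[[0,0,-0.02,0,0,0,1],[0,0,-0.06,0,0,0,1],[-0.06,0,-0.06,0,0,0,1],[-0.06,0,0,0,0,0,1],[0,0,0,0,0,0,1]]]'; python3 - <<'E'
from h import *
st();c=camera_info('wrist');im=grab_frame('wrist');cv2.imwrite('pics/w12.png',im)
np.save('cw.npy',c,allow_pickle=True)
E
```

```text
t: 17.3
eef_pos: [0.4888, -0.1234, 0.1565]
ee_rot: [-3.14, -0.001, -0.172]
force: [0.6, -0.5, -0.3]
width: 0.0004
t 17.3 rack xy [-58.4   2.1] z 156.5 rot [-3.14e+00 -1.00e-03 -1.72e-01] yawerr -0.0005 F [ 0.6 -0.5 -0.3] w 0.0
```

View pics/w12.png

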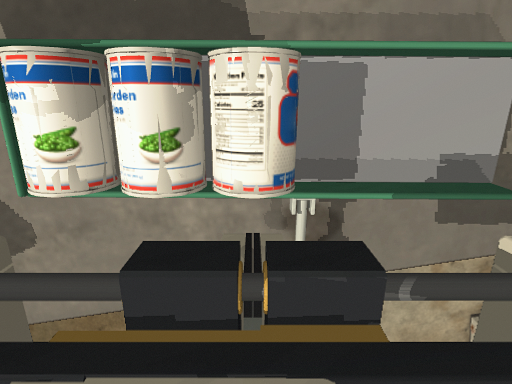

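```bash
python3 - <<'E'
from h import *
c=np.load('cw.npy',allow_pickle=True).item()
tiny(c,(208.5,110),(300,110),.0445)
tiny(c,(209,150),(298,150),.0445)
tiny(c,(109,110),(204,110),.0445)
c=camera_info('top');st();cv2.imwrite('pics/t2.png',grab_frame('top')[120:330,150:420])
E
```

```text
tin y 0.6 radius 38.4
tin y 1.2 radius 38.7
tin y 81.8 radius 38.2
t 17.35 rack xy [-56.8   2.2] z 156.3 rot [-3.141e+00 -2.000e-03 -1.720e-01] yawerr 0.0001 F [ 0.8 -0.2 -0.1] w 0.0
```

View pics/t2.png

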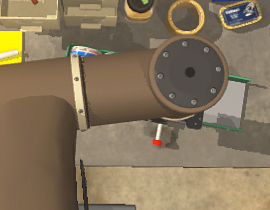

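The tin rests in the slot: it measures y ≈ +1 mm, about 81 mm from the first white tin. Next is the bolt.

```bash
python3 -m inch '[[[-0.066,0.033,0,0,0,0,1],[-0.066,0.033,0,0,0,0,1],[-0.066,0.033,0,0,0,0,1],[0,0,0,0,0,0,1],[0,0,0,0,0,0,1]]]'; python3 - <<'E'
from h import *
st();c=camera_info('wrist');im=grab_frame('wrist');cv2.imwrite('pics/w13.png',im)
np.save('cw.npy',c,allow_pickle=True)
E
```

```text
t: 17.9
eef_pos: [0.3859, -0.1558, 0.1554]
ee_rot: [3.142, -0.001, -0.172]
force: [0.1, 0.5, -0.5]
width: 0.0006
t 17.9 rack xy [-154.3  -47.5] z 155.4 rot [ 3.142e+00 -1.000e-03 -1.720e-01] yawerr -0.0006 F [ 0.1  0.5 -0.5] w 0.001
```

View pics/w13.png

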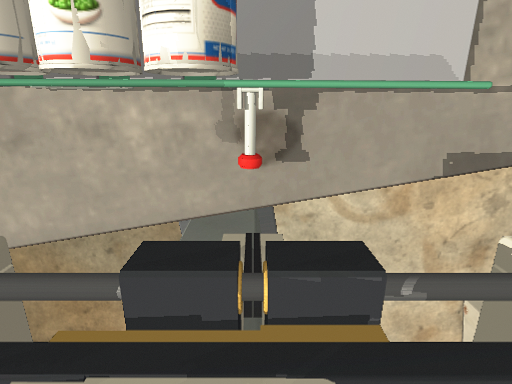

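```bash
python3 - <<'E'
from h import *
c=np.load('cw.npy',allow_pickle=True).item()
for v in (154,167,168.5): print(inv(plane(c,(250,v),.034)))
E
```

```text
[-120.80732349  -45.38540858]
[-132.89622921  -45.34906321]
[-134.31083759  -45.34480922]
```

```bash
python3 -m inch '[[[0,0,0.07,0,0,0,1],[0,0,0.07,0,0,0,1],[0,0,0.07,0,0,0,1],[0,0,0.042,0,0,0,1],[0,0,0,0,0,0,1]]]'; python3 - <<'E'
from h import *
st();c=camera_info('wrist');im=grab_frame('wrist');cv2.imwrite('pics/w14.png',im);cv2.imwrite('pics/s14.png',grab_frame('scene')[150:300,180:360])
E
```

```text
t: 18.45
eef_pos: [0.3843, -0.1554, 0.0263]
ee_rot: [3.14, 0.006, -0.172]
force: [-0.1, 0.1, -0.3]
width: 0.0002
t 18.45 rack xy [-155.9  -47.3] z 26.3 rot [ 3.14   0.006 -0.172] yawerr 0.0 F [-0.1  0.1 -0.3] w 0.0
```

View pics/w14.png

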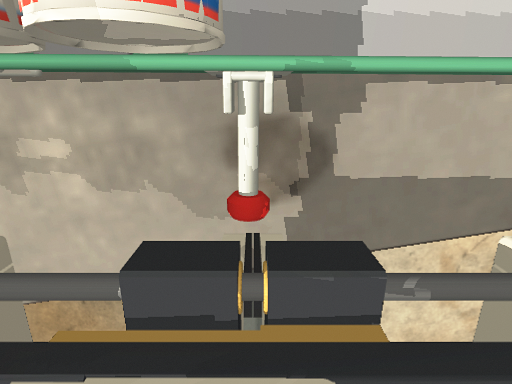

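View pics/s14.png

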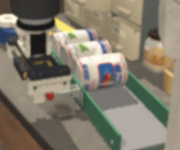

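Wrist view: the knob (248,205) is just ahead of the shut fingers (253,235), aligned within 2 mm. I'll push along tool x.

```bash
python3 -m inch '[[[0.01,-0.004,0,0,0,0,1],[0.01,0,0,0,0,0,1],[0.01,0,0,0,0,0,1],[0.01,0,0,0,0,0,1],[0.01,0,0,0,0,0,1],[0.01,0,0,0,0,0,1],[0.01,0,0,0,0,0,1],[0.01,0,0,0,0,0,1]]]'; python3 -c "
from h import *
st()"; python3 -m inch '[[[0.008,0,0,0,0,0,1],[0.008,0,0,0,0,0,1],[0.008,0,0,0,0,0,1]]]';python3 -c "
from h import *
st()"
```

```text
t: 19.35
eef_pos: [0.4254, -0.1605, 0.0289]
ee_rot: [3.141, 0.0, -0.172]
force: [-2.2, 0.5, 0.9]
width: 0.0004
t 19.35 rack xy [-114.5  -45.3] z 28.9 rot [ 3.141  0.    -0.172] yawerr -0.0001 F [-2.2  0.5  0.9] w 0.0
t: 19.65
eef_pos: [0.4371, -0.1624, 0.0289]
ee_rot: [3.141, 0.0, -0.172]
force: [-2.6, -1.2, 0.9]
width: 0.0005
t 19.65 rack xy [-102.7  -45.3] z 28.9 rot [ 3.141  0.    -0.172] yawerr -0.0001 F [-2.6 -1.2  0.9] w 0.0
```

```bash
python3 -m inch '[[[0.006,0,0,0,0,0,1],[0.004,0,0,0,0,0,1],[0.003,0,0,0,0,0,1]]]';python3 -m inch '[[[0.002,0,0,0,0,0,1],[0,0,0,0,0,0,1]]]';python3 -c "
from h import *
st()"
```

```text
t: 19.95
eef_pos: [0.4433, -0.1635, 0.0289]
ee_rot: [3.142, 0.0, -0.172]
force: [-2.2, -1.8, 0.5]
width: 0.0005
t: 20.15
eef_pos: [0.4444, -0.1636, 0.0289]
ee_rot: [-3.142, -0.0, -0.172]
force: [-1.8, -0.8, -0.0]
width: 0.0005
t 20.15 rack xy [-95.2 -45.2] z 28.9 rot [-3.142 -0.    -0.172] yawerr -0.0 F [-1.8 -0.8 -0. ] w 0.001
```

Near the expected end. I'll go on until the force rises at the hard stop.

```bash
python3 -m inch '[[[0.002,0,0,0,0,0,1],[0.001,0,0,0,0,0,1]]]';python3 -m inch '[[[0.002,0,0,0,0,0,1],[0.001,0,0,0,0,0,1]]]';python3 -c "
from h import *
st()"
```

```text
t: 20.35
eef_pos: [0.4446, -0.1637, 0.0288]
ee_rot: [3.142, 0.002, -0.172]
force: [-6.6, 2.8, 4.8]
width: 0.0003
t: 20.55
eef_pos: [0.4447, -0.1638, 0.0286]
ee_rot: [3.141, 0.004, -0.172]
force: [-10.7, 4.9, 8.5]
width: 0.0009
t 20.55 rack xy [-95.  -45.3] z 28.6 rot [ 3.141  0.004 -0.172] yawerr -0.0007 F [-10.7   4.9   8.5] w 0.001
```

```bash
python3 -m inch '[[[-0.02,0,0,0,0,0,1],[-0.06,0,0,0,0,0,1],[-0.03,0,0,0,0,0,1],[0,0,-0.08,0,0,0,1],[0,0,-0.09,0,0,0,1],[0,0,-0.09,0,0,0,1],[0,0,0,0,0,0,1],[0,0,0,0,0,0,1]]]'; python3 - <<'E'
from h import *
st();c=camera_info('wrist');im=grab_frame('wrist');cv2.imwrite('pics/w15.png',im)
np.save('cw.npy',c,allow_pickle=True)
E
```

```text
t: 21.35
eef_pos: [0.3944, -0.1544, 0.1605]
ee_rot: [-3.14, -0.005, -0.172]
force: [-0.8, 0.4, -1.3]
width: 0.0003
t 21.35 rack xy [-146.   -44.7] z 160.5 rot [-3.14  -0.005 -0.172] yawerr 0.0002 F [-0.8  0.4 -1.3] w 0.0
```

View pics/w15.png

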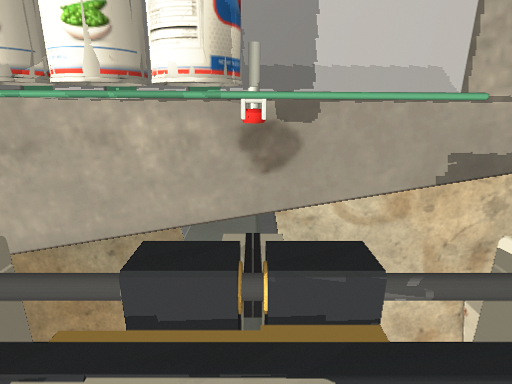

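```bash
python3 -m inch '[[[0,0,-0.09,0,0,0,1],[0,-0.05,-0.05,0,0,0,1],[0,-0.09,0,0,0,0,1],[0,-0.09,0,0,0,0,1],[0,-0.09,0,0,0,0,1],[0,-0.09,0,0,0,0,1],[0,-0.09,0,0,0,0,1],[0,-0.09,0,0,0,0,1],[0,-0.09,0,0,0,0,1],[0,-0.09,0,0,0,0,1],[0,-0.09,0,0,0,0,1],[0,0,0,0,0,0,1],[0,0,0,0,0,0,1],[0,0,0,0,0,0,1]]]'; python3 - <<'E'
from h import *
st();im=grab_frame('top');cv2.imwrite('pics/t3.png',im);cv2.imwrite('pics/s3.png',grab_frame('scene'))
z=im[150:280,195:415]
cv2.imwrite('pics/t3z.png',cv2.resize(z,None,fx=3.6,fy=3.6,interpolation=cv2.INTER_CUBIC))
a=cv2.imread('pics/top0.png').astype(int);print()
E
```

```text
t: 22.8
eef_pos: [0.4661, 0.2682, 0.2278]
ee_rot: [3.14, 0.001, -0.172]
force: [-0.1, -0.2, -0.4]
width: 0.0005
t 22.8 rack xy [-147.7  383.9] z 227.8 rot [ 3.14e+00  1.00e-03 -1.72e-01] yawerr -0.0002 F [-0.1 -0.2 -0.4] w 0.0
```

View pics/t3.png

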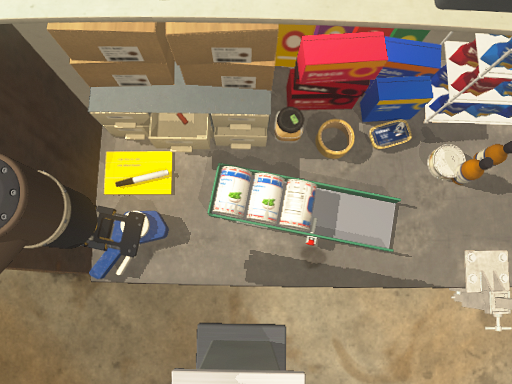

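View pics/t3z.png

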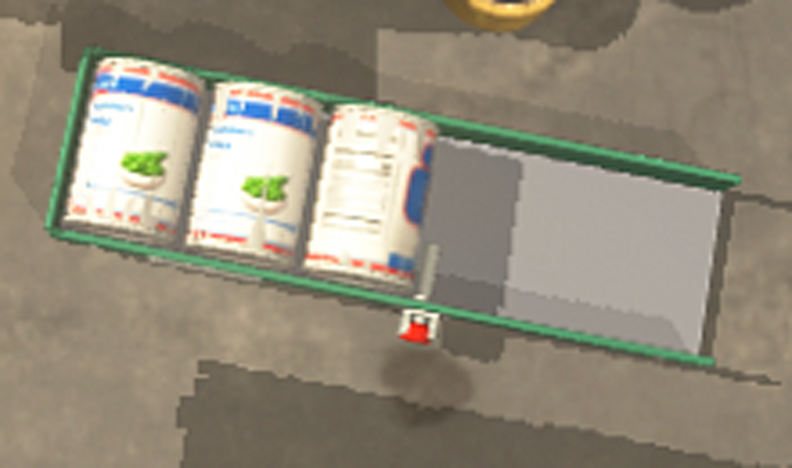

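The top view shows all three tins side by side at (233,191), (266,197) and (299,203), with the rod across the lane behind the third and the knob up against its bracket. I'll check the knob position and whether the white tins moved.

```bash
python3 - <<'E'
from h import *
c=camera_info('top');z=lambda u,v:(u/3.6+195-.36,v/3.6+150-.36)
im=cv2.imread('pics/t3.png').astype(int);B,G,R=im[...,0],im[...,1],im[...,2]
m=((R>150)&(G<90)&(B<90));m[:232]=0;m[255:]=0;m[:,:300]=0;m[:,325:]=0
v,u=np.nonzero(m);print(u.min(),u.max(),v.min(),v.max(),inv(plane(c,(u.mean(),v.max()+.5),.036)))
a=cv2.imread('pics/top0.png').astype(int);d=abs(im-a).max(2)
print('white diff',d[165:222,212:278].mean(), 'jar/tape',d[105:160,270:360].mean(),'pad',d[150:195,105:172].mean())
tiny(c,z(340,108),z(438,125),.0445);tiny(c,z(303,265),z(415,285),.0445);tiny(c,z(218,88),z(325,105),.0445)
w=np.load('cw.npy',allow_pickle=True).item()
for vv in (122.5,124): print('wrist knob',inv(plane(w,(254,vv),.036)))
E
```

```text
306 313 240 244 [-84.69329168 -46.24346461]
white diff 2.329611908559277 jar/tape 2.062222222222222 pad 2.0597014925373136
tin y -1.4 radius 33.3
tin y -0.2 radius 37.5
tin y 78.7 radius 36.4
wrist knob [-84.16015864 -45.97859825]
wrist knob [-85.475123   -45.98063353]
```

View pics/s3.png

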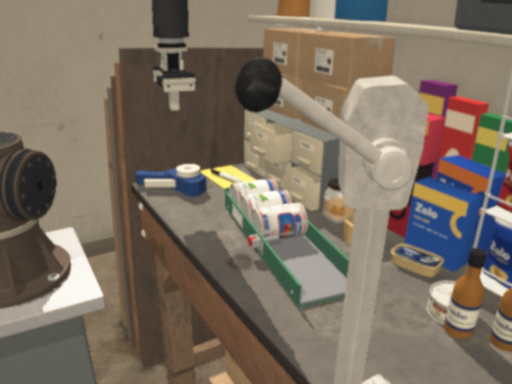

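Everything checks out and the arm hangs clear, so I'm handing in.

```bash
python3 -c "
from station import *
print(job_done())"
```

```text
the job is handed in; nothing more can be done
None
```

The red-and-blue tin is in the empty place with the slide bolt home behind it. I handed the job in at about 23 s, against the 54 s limit.

- **Rolling:** I rolled the tin with the shut fingertips on its top, from rack y ≈ -164 mm, in five strokes. It dropped into the empty slot.
- **Bolt:** I pushed the knob until it met the stop, where the force rose from about 2 N to about 12 N. I then backed off and moved the arm clear to the left.

**Last checks:**
- The tin measured between y -1.4 and +1.2 mm in the top and wrist views, about 80 mm from the first white tin.
- The knob face measured at x ≈ -84 to -85.5 mm, against a nominal -86 mm when home. That is within calibration error, and the rod stands in the lane behind the tin.
- The white tins, pad, marker, tape and jar looked unchanged in the top view. The price gun was partly hidden by the arm there, but appeared undisturbed in the scene view.
- The wrist force read about 0 and the arm was touching nothing.

**Off target:** the pressing force on the tin reached about 15 N at times, above the 2 to 5 N suggested, with no slip or displacement seen. My rack fit also left about 4 mm of error along its length at the ends. The slot itself agreed in both views.

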